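Slide the strap band round the bend of an umbrella crook

TASK

The brass strap band sits on the straight shank of the bent umbrella-handle rod, near the clamp block. Take it by its tab, slide it along the rod and round the bend without letting it bind or forcing it, push it fully home against the knob at the free end and let go, leaving the loose things round about where they are.

Things in the scene. Friction and masses are not known exactly. Their poses are not given: they have to be found in the camera images.
- rod: Bent steel rod of an umbrella crook, 12 mm thick, rigid, level, axis 80 mm above the table, held fixed in an aluminium clamp block (60x50 mm, top 95 mm high). Origin on the table under the bend's centre, z up. The straight shank runs along +x at y = -60 mm from the block's face (x = -95 mm) to x = 0, where the bend begins, turning left (to +y).
- bend_centre (a point): Centre of the bend, 80 mm high, axes as rod. Bend radius 60 mm to the rod's axis. Bent by hand: it turns 65 to 115 degrees, not shown by any pose; see or feel it. Then a straight free leg runs 85 mm to the inner face of a dark knob, 29 mm across, 20 mm long. Band home: its origin is 96 mm from here.
- band: Loose brass band, about 80 g, threaded on the rod and captive. Sleeve 20 mm long, 26 mm outside, bore 14.5 mm (1.2 mm play all round; it sags 1 mm on the rod). Origin: centre of the bore; x along the bore, at the start the way to go; z up. A block hanging to 26 mm below keeps its tab upright when let go.
- tab (a point): Centre of the band's grip tab, 37 mm above the band's origin, axes as the band. The tab is 10 mm thick (y), 18 mm wide (x), its top 14 mm above this point, its foot on the sleeve 24 mm below.
- oil_bottle: Small oil bottle with a thin red spout, 32 mm across, 90 mm high, standing loose; origin at the centre of its underside. Bystander.
- spool: Thread spool, 43 mm across, 50 mm high, standing loose; origin at the centre of its underside. Bystander.
- pliers_red: Pliers with red handles, 52x161x10 mm, lying loose; origin at the centre of the underside. Bystander.
Mind the look-alikes: they are no part of the job. Of the things shaped like the band, the brass one is meant.

How it is judged (in metres and radians):
At the end, for the whole second after the job is handed in: The band is on the free leg at the knob, gap under 3.5 mm (its origin more than 93.2 mm from bend_centre and more than 30 mm to the left of it in the rod's frame), let go and at rest (horizontal distance between band and bend_centre above 0.0932 m and y of band in the frame of rod above 0.03 m and linear speed of band below 0.02 m/s); the robot touches nothing.
It fails at once if the band is forced: more than 20 N between the band and the rod while it is being slid (once it is 10 mm from its start) (contact force between band and rod above 20 N and distance of band from where it was at the start of the episode above 0.01 m).
It fails at once if the oil bottle, spool or pliers moved by more than 20 mm (distance of any of oil_bottle, spool, pliers_red from where it was at the start of the episode above 0.02 m).
It also fails if it takes over 72 s, if anything falls off the work surface, if the arm or the gripper's body presses on something with over 40 N, if the wrist force passes 120 N, or if a joint passes its speed limit or range.

ROBOT

A 6-joint arm with a two-finger parallel gripper is mounted at the origin on a cart in front of the work surface, level with it; the furniture and walls round the work are solid. World frame = base frame: x ahead of the robot, y to its left, z up, the work surface at z = 0. Lengths are in mm, angles in rad, forces in N, time in s.
With the tool pointing down it reaches from about 325 to 925 mm from the base axis. Payload 3.1 kg.
Tool frame: the origin (TCP) lies between the finger pads; the fingertips stand env.finger_overhang ahead of it and the grasp point (between the pads) lies 5 mm behind it (env.finger_overhang is the distance from the TCP to the fingertips, in mm); z points along the fingers, y is the line along which they close (so a half turn about z gives the same grasp; the last joint's range is limited). The gripper opens to 85 mm and grips with 20 to 120 N. Pads are 22 mm wide; open, the fingers measure 114 mm over their backs; the gripper's body (76 mm by 85 mm) begins 54 mm behind the grasp point. The pads swing forward as they close: fully open they stand 13 mm farther back than shut.
Start: joints at [-1.262, 0.217, 1.613, -0, 1.311, -0.112], TCP at [255.328, -570.479, 245.3] pointing down, gripper open.
Joint ranges: [-2.75, 2.75], [-0.78, 2.1], [0.31, 2.55], [-1.13, 4.27], [0.13, 2.63], [-2.58, 2.58]. Speed limits (rad/s): [2.79, 2.79, 3.14, 3.14, 3.14, 3.14].

INTERFACE

Orientations are given as a 3x3 rotation matrix whose columns are the frame's x, y, z axes.
In Python, from plant import env, viewer gives the robot as it stands.
- The arm moves only by the tool jog_arm, never from a script. Its argument "deltas" is one flat list of numbers, 4 for each row, row after row: the shift along the tool's x, y, z normalised to -1 to 1, where 1 is 0.05 m, then the turn about the tool's z normalised to -1 to 1, where 1 is 2 pi rad. In form: [dx, dy, dz, roll, dx, dy, dz, roll, ...]. A call has 1 to 20 rows; each row shifts and turns the commanded pose from where the row before left it, along the tool's axes as they then stand; what a row does not reach is not made up. A row lasts 1/8 s, in which the tool goes at most 62.5 mm and 10.7 degrees, less where a joint would pass 70% of its speed; a pose out of reach is approached as far as the arm can. A call with a number of a shift or a turn outside -1 to 1 is refused whole. A call with a gripper value outside its range is refused whole. "claw" is the opening, from 0 (shut) to 1 (fully open), set as the call begins (left out, the last holds). The fingers move at their own pace and stop on an object; "grip_force" is the grip in N (left out, the last holds). Time passes only in rows, so rows that do not move let the fingers close. It gives the time, the measured TCP pose, the force, the opening and the grip force at its end, in the units of the state.
- env.read_state(): the state, without advancing time (a new reading comes with each control period).
- viewer.capture(name): name is "scene" or "top" or "wrist"; returns a dict with "image" (384x512x3 uint8, blue, green, red), "fovy" (degrees; the focal length in pixels is half the picture's height over the tangent of half this angle, whatever the lens; pixels are square), "cx", "cy" (the principal point, pixels), "k1" (the pictures are not rectified: a ray, as slopes to the right and down, at radius r is drawn at 1 + k1 r^2 times it, then the intrinsics apply), "rvec" (rotation vector, rad) and "tvec" (3), from world to camera coordinates, as OpenCV has them. Camera axes: x right, y down, z forward; pixel columns grow to the right and rows downward; lengths in mm; the calibration is good to about 2 mm. A picture is of the moment at which its call begins. There is no depth.
- env.job_done(): hands the job in; it is judged then, once.
The state is a dict: "time_s": time; "q": joint angles; "dq": joint speeds; "effort": joint torques, N m; "ee_pos": TCP position; "tool_rot": TCP orientation; "contact_force": force on the tool from outside, world axes, zero at the start; "wrist_torque": the same for the moment, N m; "gripper_width": finger opening in mm; "gripper_force": force on a finger pad.
Only numpy, scipy, OpenCV 4.12 (cv2) and the standard library are available. Lean on these libraries where they do the work, as an engineer would, in place of code of your own. Each camera call takes 0.05 s, during which the arm holds its last target. There are 200 camera calls.

## Working session

There is one attempt and no reset: what is moved stays moved. The work goes in short steps, Python scripts to look and compute and a tool call to move; the robot and the scene stay as the last step left them, time stands still between calls to the robot, and variables do not carry over. Pictures are saved under pics/ and viewed, at most 10 in all, crops included, and the job is handed in when it is done.

Besides the shell and the picture viewer there is one more tool, called after "Call:" in YAML: its name, and indented under it one key for each argument. jog_arm: Moves the arm, as the interface text tells. Scaled input: -1 to 1 covers 0.05 m each way for a shift and 2 pi rad each way for a turn. Its arguments: {"type":"object","properties":{"deltas":{"type":"array"},"claw":{"type":"number"},"grip_force":{"type":"number"}},"required":["deltas"]}

```bash
mkdir -p pics; ls; python3 - <<'E'
from plant import env, viewer
import cv2,pickle
s=env.read_state(); print({k:s[k] for k in ('time_s','ee_pos','tool_rot','contact_force','gripper_width')}, env.finger_overhang)
d={}
for n in ('scene','top'):
    c=viewer.capture(n); d[n]=c; cv2.imwrite(f'pics/{n}0.png',c['image']); print({k:v for k,v in c.items() if k!='image'})
pickle.dump(d,open('cap0.pkl','wb'))
E
```

```text
pics
{'time_s': 0.0, 'ee_pos': array([ 255.07418446, -569.71908714,  243.95726409]), 'tool_rot': array([[ 9.12764220e-01,  4.08486125e-01, -7.51753095e-04],
       [ 4.08486738e-01, -9.12761351e-01,  2.30244451e-03],
       [ 2.54345466e-04, -2.40867014e-03, -9.99997067e-01]]), 'contact_force': array([-0.16170023, -0.29387604, -0.03006323]), 'gripper_width': 85.31134941892992} 14.0
{'fovy': 43.35253674618376, 'cx': 256.33922513241066, 'cy': 194.40856841886898, 'k1': 0.015223550561541361, 'rvec': array([ 1.12964623, -2.46932269,  0.91834201]), 'tvec': array([ 349.30060197,  415.15727237, 1088.43204351])}
{'fovy': 42.5074760427121, 'cx': 260.0597981115973, 'cy': 191.05359656523248, 'k1': -0.10157940222685138, 'rvec': array([ 2.13627372, -2.18625399,  0.09440966]), 'tvec': array([  -4.7832316 ,  611.60016259, 1399.91499833])}
```

View pics/scene0.png

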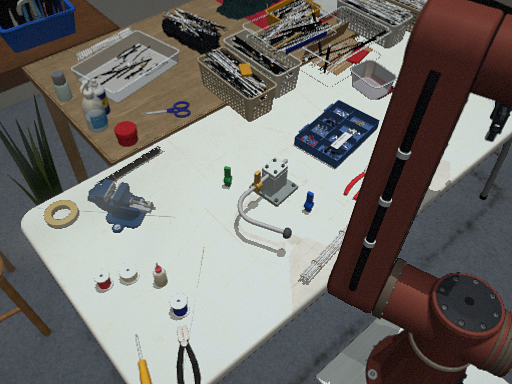

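View pics/top0.png

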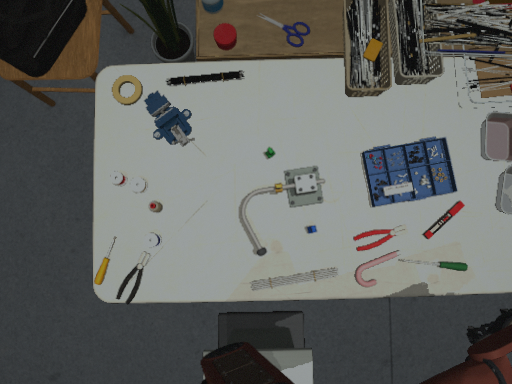

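Scene shows a brass band on the rod at (257,180), a green look-alike at (227,177), a blue one at (309,202), and the dark knob at (287,233). Top shows brass (279,187), green (269,153), blue (311,229), knob (261,251) and clamp block (303,186). I choose the brass one on the rod and will check it in a close crop.

```bash
cat > h.py <<'E'
import numpy as np, cv2
def ray(c,uv):
    f=c['image'].shape[0]/2/np.tan(np.radians(c['fovy'])/2)
    d=(np.array(uv,float)-[c['cx'],c['cy']])/f; s=d.copy()
    for _ in range(20): s=d/(1+c['k1']*(s@s))
    R=cv2.Rodrigues(np.array(c['rvec']))[0]; t=np.array(c['tvec'])
    return -R.T@t, R.T@np.r_[s,1]
def plane(c,uv,z):
    o,d=ray(c,uv); return (o+d*(z-o[2])/d[2])
def proj(c,P):
    f=c['image'].shape[0]/2/np.tan(np.radians(c['fovy'])/2)
    p=cv2.Rodrigues(np.array(c['rvec']))[0]@np.array(P,float)+c['tvec']; s=p[:2]/p[2]
    return s*(1+c['k1']*(s@s))*f+[c['cx'],c['cy']]
E
python3 - <<'E'
import pickle,cv2,numpy as np
from h import *
d=pickle.load(open('cap0.pkl','rb'))
a=cv2.resize(d['top']['image'][140:270,225:335],None,fx=4,fy=4,interpolation=cv2.INTER_CUBIC)
b=cv2.resize(d['scene']['image'][150:260,215:325],None,fx=3.5,fy=3.5,interpolation=cv2.INTER_CUBIC)
o=np.zeros((520,800,3),np.uint8); b=b[:, :360]
o[:520,:440]=a; o[:b.shape[0],440:440+b.shape[1]]=b
cv2.imwrite('pics/crop0.png',o)
for n,uv,z in [('brass',(279,187),120),('knob',(261,251),80),('block',(303,186),95),('green',(269,153),40),('blue',(311,229),40),('bendout',(243,213),80)]: print(n,plane(d['top'],uv,z).round())
E
```

```text
brass [612. -72. 120.]
knob [439. -19.  80.]
block [ 616. -139.   95.]
green [721. -47.  40.]
blue [ 498. -162.   40.]
bendout [546.  29.  80.]
```

View pics/crop0.png

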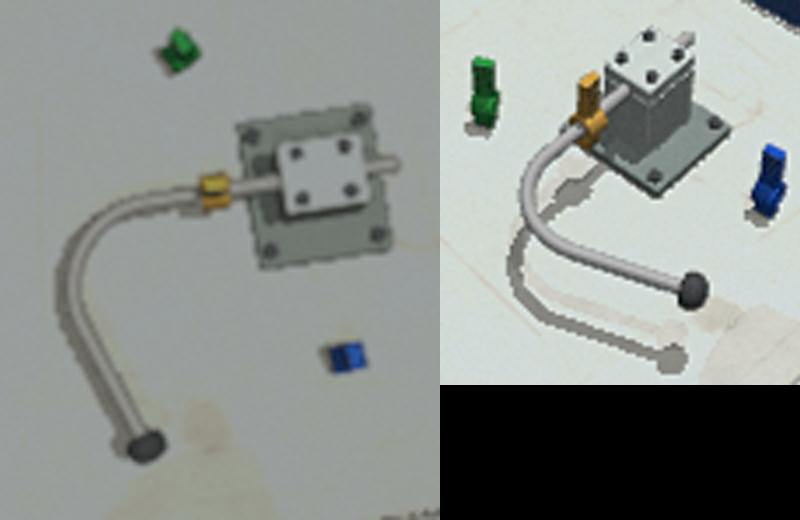

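The crop confirms the brass band is threaded on the rod next to the block; green and blue stand loose off the rod. The bend exceeds 90°. I'll move above it and look from close by.

Call:
jog_arm:
  deltas: [0.573, -0.469, -0.125, 0, 0.573, -0.469, -0.125, 0, 0.573, -0.469, -0.125, 0, 0.573, -0.469, -0.125, 0, 0.573, -0.469, -0.125, 0, 0.573, -0.469, -0.125, 0, 0.573, -0.469, -0.125, 0, 0.573, -0.469, -0.125, 0, 0.573, -0.469, -0.125, 0, 0.573, -0.469, -0.125, 0, 0.573, -0.469, -0.125, 0, 0.573, -0.469, -0.125, 0, 0.573, -0.469, -0.125, 0, 0.573, -0.469, -0.125, 0, 0.573, -0.469, -0.125, 0, 0.573, -0.469, -0.125, 0]

```text
time_s: 2.1
ee_pos: [520.6, -39.5, 344.9]
tool_rot: [[0.913, 0.409, -0.001], [0.409, -0.913, 0.0], [-0.001, -0.0, -1.0]]
contact_force: [-0.1, -0.0, -0.6]
gripper_width: 85.6
gripper_force: 0.0
```

Call:
jog_arm:
  deltas: [0, 0, 0, -0.025, 0, 0, 0, -0.025, 0, 0, 0, -0.025, 0, 0, 0, -0.025, 0, 0, 0, -0.025, 0, 0, 0, -0.025, 0, 0, 0, -0.025, 0, 0, 0, -0.025, 0, 0, 0, 0]

```text
time_s: 3.22
ee_pos: [520.1, -40.7, 344.7]
tool_rot: [[-0.105, 0.995, -0.001], [0.995, 0.105, 0.0], [0.0, -0.001, -1.0]]
contact_force: [-0.3, -0.0, -0.2]
gripper_width: 85.3
gripper_force: 0.0
```

```bash
python3 - <<'E'
from plant import env, viewer
import cv2,pickle
from h import *
s=env.read_state(); print(s['time_s'],s['ee_pos'],s['tool_rot'].round(3))
d={}
for n in ('wrist','top'):
    c=viewer.capture(n); d[n]=c; cv2.imwrite(f'pics/{n}1.png',c['image'])
c=d['wrist'];print({k:v for k,v in c.items() if k!='image'}); print(proj(c,[612,-72,120]),proj(c,[439,-19,80]))
pickle.dump(d,open('cap1.pkl','wb'))
E
```

```text
3.225 [520.14188035 -40.68172891 344.70528579] [[-0.105  0.995 -0.001]
 [ 0.995  0.105  0.   ]
 [ 0.    -0.001 -1.   ]]
{'fovy': 61.29700129494108, 'cx': 264.3070822607988, 'cy': 193.93753113986259, 'k1': -0.003003112802899791, 'rvec': array([-2.80865133, -0.14805497, -0.02263881]), 'tvec': array([-512.89445568, -164.68298834,  443.66492187])}
[340.69619981 196.45530348] [198.90208993 129.58467657]
```

View pics/wrist1.png

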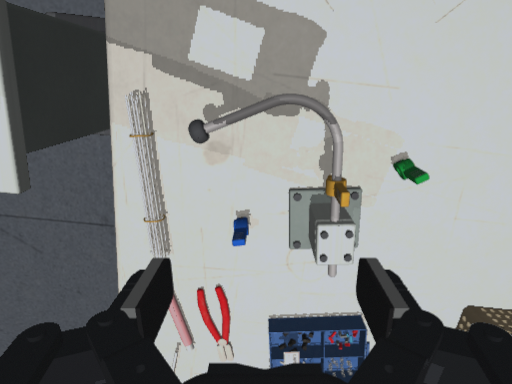

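Wrist view: brass tab (345,192) on the rod at (335,190), block (335,240), bend around (320,115), knob (199,131). Red pliers lie at (215,320), clear of the path. Next I fit the rod axis from a mask.

```bash
cat > fit.py <<'E'
import pickle,cv2,numpy as np
from scipy.optimize import least_squares
from h import *
d=pickle.load(open('cap1.pkl','rb')); c=d['wrist']; im=c['image']
hsv=cv2.cvtColor(im,cv2.COLOR_BGR2HSV)
m=((hsv[...,1]<22)&(hsv[...,2]<185)&(hsv[...,2]>40)).astype(np.uint8)*255
m[:85]=0;m[182:]=0;m[:,:212]=0;m[:,350:]=0
n,l,st,_=cv2.connectedComponentsWithStats(m); k=1+np.argmax(st[1:,4]); m=(l==k).astype(np.uint8)*255
v=im.copy(); v[m>0]=(0,0,255)
cv2.imwrite('pics/mask.png',cv2.resize(np.hstack([im[80:200,190:360],v[80:200,190:360]]),None,fx=2.3,fy=2.3,interpolation=cv2.INTER_NEAREST))
ys,xs=np.nonzero(m); P=np.array([plane(c,(x,y),80)[:2] for x,y in zip(xs,ys)])
def local(p,X):
    a=p[2]; e=np.array([np.cos(a),np.sin(a)]); nn=np.array([-e[1],e[0]]); q=X-p[:2]; return q@e,q@nn
def dist(p,X):
    x,y=local(p,X); th=p[3]; ang=np.arctan2(x,-y)  # 0 at bend start
    r=np.hypot(x,y); lx,ly=x*np.cos(th)+y*np.sin(th),-x*np.sin(th)+y*np.cos(th)
    dd=np.where(x<0,-60-y,np.where(ang<th,r-60,-60-ly))
    dd=np.where((x<0)&(y>-25),-60-ly,dd)
    return dd
p=least_squares(lambda p:dist(p,P),[550,-35,np.radians(96),np.radians(105)],loss='soft_l1',f_scale=3).x
print(p[:2],np.degrees(p[2:]),'halfwidth',np.sqrt(3)*dist(p,P).std(), len(P))
e=np.array([np.cos(p[2]),np.sin(p[2])]);nn=np.array([-e[1],e[0]])
b=np.degrees; print('knob px',plane(c,(199,131),80)[:2])
L=p[2]+p[3]; le=np.array([np.cos(L),np.sin(L)]); s=p[:2]+60*np.array([le[1],-le[0]])
print('leg start',s,'knob centre pred',s+95*le,'home',s+75*le,'leg yaw',b(L))
h=(hsv[...,0]>12)&(hsv[...,0]<30)&(hsv[...,1]>130); h[:160]=0;h[220:]=0;h[:,:320]=0;h[:,360:]=0
ys,xs=np.nonzero(h); print('brass',xs.min(),xs.max(),ys.min(),ys.max(),len(xs))
for x in (-65,-40,-20,0): print(x,proj(c,np.r_[p[:2]+x*e-60*nn,80]))
t=d['top']; np.save('fit.npy',p)
for q in (s+95*le,p[:2]-60*nn-85*e): print('top px',proj(t,np.r_[q,80]))
E
python3 fit.py
python3 - <<'E'
import cv2,numpy as np
a=cv2.imread('pics/wrist1.png')[165:225,305:375]; a=cv2.resize(a,None,fx=6,fy=6,interpolation=cv2.INTER_CUBIC)
b=cv2.imread('pics/mask.png'); o=np.zeros((600,790,3),np.uint8); o[:b.shape[0],:b.shape[1]]=b[:,:790]; o[285:285+310,:420]=a[:310]; cv2.imwrite('pics/m2.png',o)
E
```

```text
[544.94241951 -26.50912343] [ 89.84642039 112.23798964] halfwidth 18.50450214652451 4989
knob px [439.18458026 -20.67193829]
leg start [522.38409085  29.08873452] knob centre pred [434.3541491   -6.62861918] home [452.88676842   0.8908237 ] leg yaw 202.08441003046408
brass 326 349 176 206 410
-65 [325.5088935  199.95759465]
-40 [328.84037368 181.45362689]
-20 [331.60024433 166.11923386]
0 [334.44853818 150.28849783]
top px [256.75456645 252.91252454]
top px [292.9528979  190.83363199]
```

View pics/m2.png

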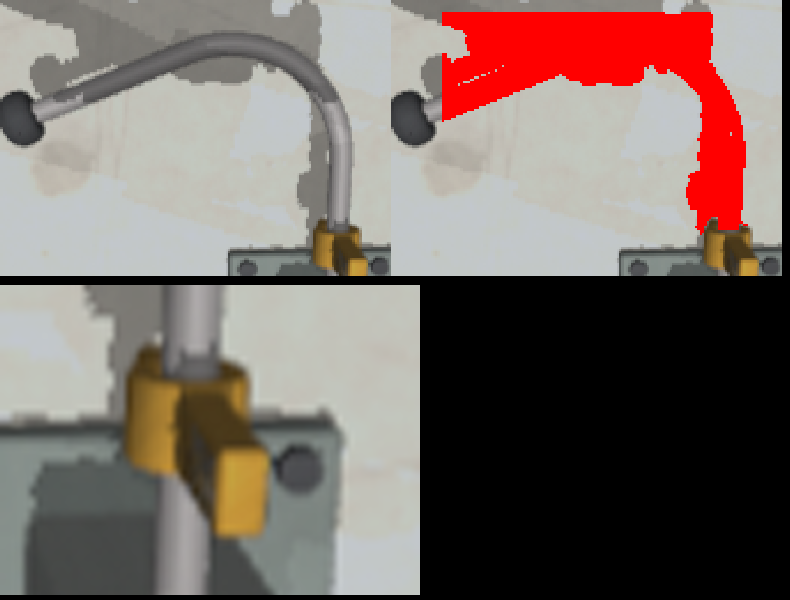

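The mask leaked into the shadow, so I'm fitting hand-read axis points instead. The crop shows the tab top at (345,207) and the sleeve at (335,196) in wrist pixels.

```bash
cat > fit2.py <<'E'
import pickle
from scipy.optimize import least_squares
from h import *
c=pickle.load(open('cap1.pkl','rb')); w=c['wrist']; t=c['top']
g=cv2.cvtColor(w['image'],cv2.COLOR_BGR2GRAY).astype(np.float32)
def curve(p,s):
    L=60*p[3]; 
    if s<0: x,y,a=s,-60,0
    elif s<L: a=s/60; x,y=60*np.sin(a),-60*np.cos(a)
    else: a=p[3]; x=60*np.sin(a)+(s-L)*np.cos(a); y=-60*np.cos(a)+(s-L)*np.sin(a)
    R=lambda v:np.array([[np.cos(p[2]),-np.sin(p[2])],[np.sin(p[2]),np.cos(p[2])]])@v
    return p[:2]+R(np.array([x,y])), p[2]+a
S=np.arange(-70,205,.5)
def near(p,X):
    C=np.array([curve(p,s)[0] for s in S]); A=np.array([curve(p,s)[1] for s in S])
    D=X[:,None]-C[None]; i=(D**2).sum(2).argmin(1); d=X-C[i]
    return -np.sin(A[i])*d[:,0]+np.cos(A[i])*d[:,1]
hand=[(337.8,173.5),(338.3,145.2),(337,131),(327.5,114),(313,103.5),(290,99.7),(268.3,103),(246,112.5),(224.8,122.2)]
X=np.array([plane(w,u,80)[:2] for u in hand]); K=plane(w,(199.6,131.3),80)[:2]
def res(p):
    k=curve(p,60*p[3]+95)[0]-K
    return np.r_[near(p,X),k*.5]
p=least_squares(res,[548,-35,np.radians(96),np.radians(110)],diff_step=1e-4).x
print(p[:2],np.degrees(p[2:]),res(p).round(2))
# refine by edge profile
for it in range(3):
    pts=[]
    for s in list(range(-35,195,4)):
        q,a=curve(p,s)
        if s>60*p[3]+78: break
        n=np.array([-np.sin(a),np.cos(a)]); off=np.arange(-11,11.01,.25)
        uv=np.array([proj(w,np.r_[q+o*n,80]) for o in off],np.float32)
        pr=cv2.GaussianBlur(cv2.remap(g,uv[None,:,0],uv[None,:,1],cv2.INTER_LINEAR),(5,1),0)[0]
        G=np.abs(np.gradient(pr)); 
        # best pair of edges about 12-12.6 mm apart
        best=max(((min(G[i],25)+min(G[i+k],25),off[i]+k*.125) for k in (47,48,49,50) for i in range(len(off)-k)))
        if abs(best[1])<4: pts.append(q+best[1]*n)
    X=np.array(pts)
    p=least_squares(res,p,diff_step=1e-4,loss='soft_l1',f_scale=.5).x
    r=res(p); print(p[:2].round(1),np.degrees(p[2:]).round(1),len(pts),np.median(abs(r)).round(2)); 
print(r.round(1)); np.save('fit.npy',p)
print('knob top px',proj(t,np.r_[curve(p,60*p[3]+95)[0],80]), 'block c', curve(p,-125)[0], proj(t,np.r_[curve(p,-125)[0],95]), proj(w,np.r_[curve(p,-125)[0],95]))
tt=plane(w,(345.3,206.8),130)[:2]; print('tab top',tt)
q=curve(p,0)[0]; e=np.array([np.cos(p[2]),np.sin(p[2])]); print('tab s,lateral',(tt-q)@e,(tt-q)@[-e[1],e[0]])
E
python3 fit2.py
```

```text
[550.65528852 -31.59423145] [ 97.43480419 109.93761039] [ 0.01  0.99 -0.32 -0.64 -0.14  1.29 -0.9  -0.4   0.81 -0.61 -0.52]
[549.  -31.7] [ 98.1 108.9] 58 0.18
[549.1 -31.6] [ 97.8 109.4] 57 0.17
[548.9 -31.7] [ 98.1 109.1] 57 0.15
[-0.3  0.3  0.5  0.5 -0.9 -0.9 -0.1  0.  -0.   0.2  0.2 -0.  -1.  -0.1
 -0.1 -0.1 -0.   0.2  0.9  0.4  0.1 -0.4  0.   0.   0.  -0.6  3.4  0.2
 -0.   0.1  0.2 -0.1 -0.  -0.1  0.  -0.1 -0.2  0.  -0.2 -0.1  0.5 -0.1
 -0.2  0.   0.  -0.3 -0.1 -0.1  0.1 -0.2  0.1 -0.2  0.1  0.3  0.1 -0.2
  0.8 -1.5 -0.4]
knob top px [262.21055234 251.83959877] block c [ 625.93124744 -146.95744352] [305.7173349 182.3658154] [336.58174428 245.23214707]
tab top [616.58634423 -80.46538258]
tab s,lateral -57.85458728246506 -0.12220919591110013
```

Call:
jog_arm:
  deltas: [0, 0, 0, -0.0058, -0.353, 0.6, 0, 0, -0.353, 0.6, 0, 0, -0.353, 0.6, 0, 0, 0, 0, 0.7, 0, 0, 0, 0.7, 0, 0, 0, 0.7, 0, 0, 0, 0.7, 0, 0, 0, 0.6, 0, 0, 0, 0, 0]
  claw: 0.5

```text
time_s: 4.58
ee_pos: [614.6, -79.7, 171.7]
tool_rot: [[-0.143, 0.99, -0.007], [0.99, 0.143, 0.002], [0.003, -0.007, -1.0]]
contact_force: [-0.4, -1.0, 0.2]
gripper_width: 42.7
gripper_force: 0.0
```

```bash
python3 - <<'E'
from plant import env, viewer
from h import *
s=env.read_state(); print(s['time_s'],s['ee_pos'],s['tool_rot'].round(3),s['gripper_width'])
c=viewer.capture('wrist'); cv2.imwrite('pics/w2.png',c['image'])
t=s['ee_pos']; print(proj(c,[t[0],t[1],130]),proj(c,[t[0],t[1],120]))
E
```

```text
4.575 [614.58233422 -79.72086919 171.70836826] [[-0.143  0.99  -0.007]
 [ 0.99   0.143  0.002]
 [ 0.003 -0.007 -1.   ]] 42.65510640620328
[264.26148727 234.70495283] [264.38230208 227.44721269]
```

View pics/w2.png

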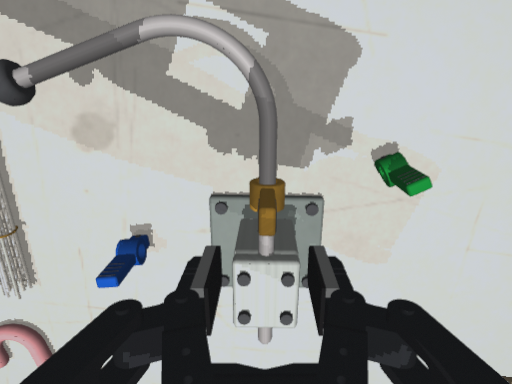

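Close view: tab at (267,222), knob (15,82), and the fingers straddle the tab line. I'll refit from this nearer view.

```bash
sed -e "s/^c=pickle.*/from plant import env,viewer; w=viewer.capture('wrist'); st=env.read_state()/" -e "s/^print('knob top.*//" -e "s/^tt=.*//" -e "s/^p=least_squares.*/p=np.load('fit.npy'); K=plane(w,(13,82.5),80)[:2]/" -e "s/^X=np.array(\[plane.*/X=None/" -e "s/^print(p\[:2\],np.deg.*//" -e "s/^q=curve(p,0).*//" -e "s/np.save('fit.npy',p)/np.save('fit3.npy',p)/" fit2.py > fit3.py
cat >> fit3.py <<'E'
hsv=cv2.cvtColor(w['image'],cv2.COLOR_BGR2HSV)
h=((hsv[...,0]>8)&(hsv[...,0]<30)&(hsv[...,1]>130)); h[:,:240]=0;h[:,295:]=0;h[:170]=0;h[245:]=0
ys,xs=np.nonzero(h); lo=xs[ys>215]; print('tab cols',[ (y,xs[ys==y].min(),xs[ys==y].max()) for y in range(178,ys.max()+1,6)], ys.max())
tail=plane(w,(267.5,ys.max()+.5),130)[:2]
q=curve(p,0)[0]; e=np.array([np.cos(p[2]),np.sin(p[2])])
print('tail top edge s,lat',(tail-q)@e,(tail-q)@[-e[1],e[0]], 'tcp s,lat',(st['ee_pos'][:2]-q)@e,(st['ee_pos'][:2]-q)@[-e[1],e[0]])
E
python3 fit3.py
```

```text
[549.2 -32. ] [ 97.2 109.9] 57 0.11
[549.3 -32. ] [ 97.5 109.6] 58 0.11
[549.3 -32.1] [ 97.3 109.7] 57 0.12
[-0.  -0.3 -0.   0.1  0.1  0.1  0.3  0.   0.1  0.   0.2  0.   0.   0.1
  0.   0.   0.3 -0.1  0.   0.1 -0.1  0.  -0.1 -0.1 -0.1 -0.1 -0.1 -0.1
 -0.1 -0.5 -0.  -0.  -0.  -0.   0.6  0.4  0.4  0.1 -0.  -0.  -0.1 -0.1
  0.1 -0.  -0.  -0.  -0.1  0.   0.   0.1  0.  -0.1  0.   0.2  0.2  0.2
 -0.1 -2.6 -0.4]
tab cols [(178, np.int64(250), np.int64(278)), (184, np.int64(247), np.int64(280)), (190, np.int64(247), np.int64(280)), (196, np.int64(247), np.int64(280)), (202, np.int64(247), np.int64(280)), (208, np.int64(251), np.int64(276)), (214, np.int64(256), np.int64(272)), (220, np.int64(256), np.int64(271)), (226, np.int64(256), np.int64(271)), (232, np.int64(260), np.int64(267))] 232
tail top edge s,lat -56.02593992798613 -2.318935973313799 tcp s,lat -56.68560894945823 -1.5028676868509079
```

```bash
python3 - <<'E'
from plant import env, viewer
from h import *
c=viewer.capture('wrist'); s=env.read_state(); print(s['time_s'],s['ee_pos'],s['tool_rot'].round(4).tolist())
cv2.imwrite('pics/c3.png',cv2.resize(c['image'][165:285,215:320],None,fx=5,fy=5,interpolation=cv2.INTER_CUBIC))
p=np.load('fit3.npy'); e=np.array([np.cos(p[2]),np.sin(p[2])]); n=np.array([-e[1],e[0]]); q=p[:2]-60*n
for S in (-67,-58,-49): print(S,proj(c,np.r_[q+S*e,130]),proj(c,np.r_[q+S*e,80]))
print('block face',proj(c,np.r_[q-95*e,95]))
E
```

```text
4.725 [618.2660281  -80.61116235 177.05282174] [[-0.1426, 0.9898, 0.0027], [0.9898, 0.1426, -0.0007], [-0.001, 0.0026, -1.0]]
-67 [261.01908901 246.91234729] [261.64538661 214.8292081 ]
-58 [261.20104028 233.31190279] [261.79901211 203.52987836]
-49 [261.38866426 219.2895738 ] [261.95645638 191.95099902]
block face [261.00881379 258.21361273]
```

View pics/c3.png

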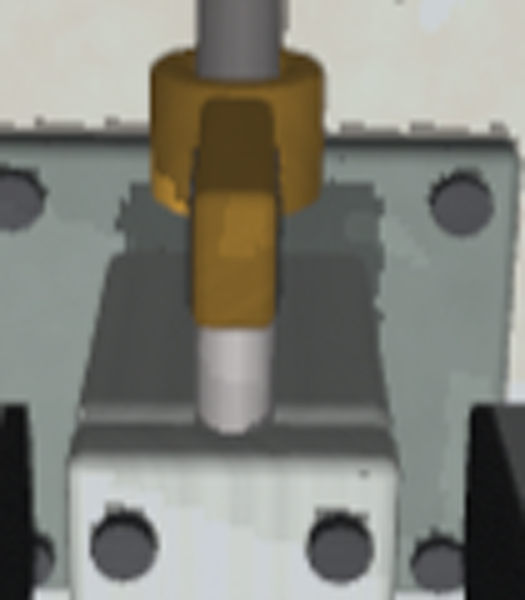

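Crop: tab top face centre at about (262,216.6), which puts the tab at s≈-47, 9 mm nearer the bend than first read (I had used its trailing edge).

Call:
jog_arm:
  deltas: [0.18, 0, 0, 0.0015, 0, 0, 0, 0, 0, 0, 0, 0]

```text
time_s: 5.1
ee_pos: [616.1, -71.3, 176.1]
tool_rot: [[-0.134, 0.991, 0.001], [0.991, 0.134, -0.0], [-0.001, 0.001, -1.0]]
contact_force: [0.5, 0.0, -0.1]
gripper_width: 42.6
gripper_force: 0.0
```

Call:
jog_arm:
  deltas: [0, -0.016, 0.42, 0, 0, 0, 0.42, 0, 0, 0, 0.4, 0, 0, 0, 0, 0, 0, 0, 0, 0, 0, 0, 0, 0]
  claw: 0.25
  grip_force: 20

```text
time_s: 5.85
ee_pos: [616.0, -71.8, 114.4]
tool_rot: [[-0.133, 0.991, 0.002], [0.991, 0.133, -0.001], [-0.001, 0.002, -1.0]]
contact_force: [0.4, -0.0, 0.4]
gripper_width: 21.2
gripper_force: 0.0
```

```bash
python3 - <<'E'
from plant import env, viewer
from h import *
c=viewer.capture('wrist'); s=env.read_state(); print(s['time_s'],s['ee_pos'],s['contact_force'].round(2))
cv2.imwrite('pics/c4.png',cv2.resize(c['image'][180:384,140:390],None,fx=2.9,fy=2.9,interpolation=cv2.INTER_CUBIC))
print(proj(c,np.r_[s['ee_pos'][:2],130]))
E
```

```text
5.9 [615.9605715  -71.72419029 114.49286785] [ 0.4  -0.19  0.72]
[263.53479892 296.30081908]
```

View pics/c4.png

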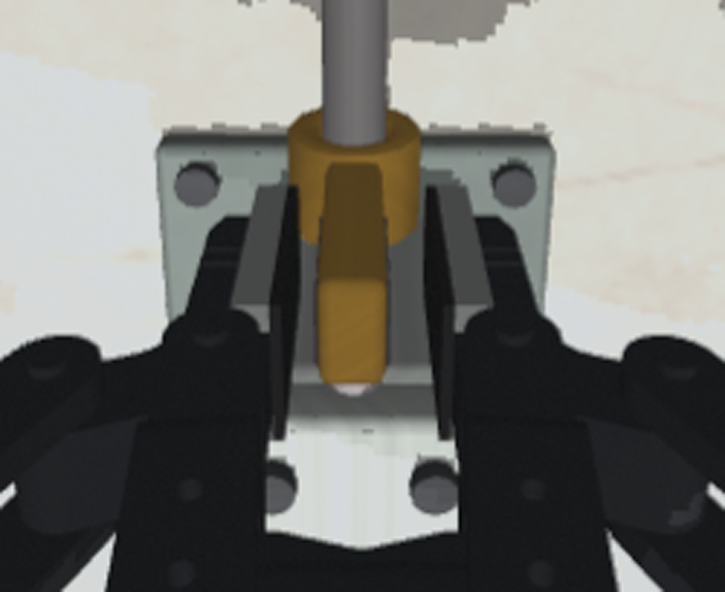

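Tab centre is at column 352 and the fingers' centre at 362, so I shift 1.4 mm along -y and close.

Call:
jog_arm:
  deltas: [0.02, -0.028, 0, 0, 0, 0, 0, 0]

```text
time_s: 6.15
ee_pos: [613.6, -70.7, 113.7]
tool_rot: [[-0.133, 0.991, 0.001], [0.991, 0.133, -0.0], [-0.0, 0.001, -1.0]]
contact_force: [0.9, -0.1, 1.2]
gripper_width: 21.1
gripper_force: 0.0
```

Call:
jog_arm:
  deltas: [0, 0, 0, 0, 0, 0, 0, 0, 0, 0, 0, 0, 0, 0, 0, 0]
  claw: 0
  grip_force: 25

```text
time_s: 6.65
ee_pos: [613.8, -70.7, 113.6]
tool_rot: [[-0.133, 0.991, 0.001], [0.991, 0.133, 0.0], [-0.0, 0.001, -1.0]]
contact_force: [0.4, 0.9, 2.6]
gripper_width: 9.6
gripper_force: 28.4
```

Call:
jog_arm:
  deltas: [0, 0, -0.01, 0, 0, 0, -0.01, 0, 0.05, 0, 0, 0, 0.05, 0, 0, 0, 0.05, 0, 0, 0, 0, 0, 0, 0]

```text
time_s: 7.4
ee_pos: [612.2, -62.9, 114.1]
tool_rot: [[-0.134, 0.991, -0.001], [0.991, 0.134, 0.0], [0.0, -0.001, -1.0]]
contact_force: [-0.1, 0.4, -0.3]
gripper_width: 10.1
gripper_force: 28.1
```

Call:
jog_arm:
  deltas: [0, 0, 0, 0, 0, 0, 0, 0]

```text
time_s: 7.65
ee_pos: [612.3, -63.3, 114.1]
tool_rot: [[-0.133, 0.991, -0.001], [0.991, 0.133, 0.0], [0.0, -0.001, -1.0]]
contact_force: [-0.2, 0.9, -1.0]
gripper_width: 9.4
gripper_force: 28.1
```

Call:
jog_arm:
  deltas: [0.056, 0, 0, 0, 0.056, 0, 0, 0, 0.056, 0, 0, 0, 0.056, 0, 0, 0, 0.056, 0, 0, 0, 0.056, 0, 0, 0, 0.056, 0, 0, 0, 0.056, 0, 0, 0, 0.056, 0, 0, 0, 0.056, 0, 0, 0]

```text
time_s: 8.9
ee_pos: [608.8, -35.4, 114.3]
tool_rot: [[-0.133, 0.991, 0.0], [0.991, 0.133, 0.0], [0.0, 0.0, -1.0]]
contact_force: [1.0, -0.2, -0.1]
gripper_width: 9.5
gripper_force: 28.1
```

Call:
jog_arm:
  deltas: [0, 0, 0, 0, 0, 0, 0, 0]

```text
time_s: 9.15
ee_pos: [608.8, -35.6, 114.3]
tool_rot: [[-0.133, 0.991, 0.0], [0.991, 0.133, -0.0], [-0.0, 0.0, -1.0]]
contact_force: [-0.3, -0.1, -2.0]
gripper_width: 9.5
gripper_force: 28.1
```

```bash
cat > st.py <<'E'
from plant import env
import numpy as np
c=np.array([547.8,-31.4]); a=np.radians(97.4); th=np.radians(109.5)
s=env.read_state(); R=s['tool_rot']; d=s['ee_pos'][:2]-c
e=np.array([np.cos(a),np.sin(a)]); n=np.array([-e[1],e[0]]); x,y=d@e,d@n
ang=np.degrees(np.arctan2(x,-y)); l=a+th; le=np.array([np.cos(l),np.sin(l)]); ln=np.array([-le[1],le[0]])
yaw=np.degrees(np.arctan2(R[1,0],R[0,0]))%360
print('t',s['time_s'],'z',s['ee_pos'][2].round(2),'x',x.round(1),'y',y.round(1),'r',np.hypot(x,y).round(2),'ang',ang.round(1),'yaw-shank',round(yaw-97.4,2),'leg along',(d@le).round(1),'lat',(d@ln+60).round(2))
print('F tool',(R.T@s['contact_force']).round(2),'T tool',(R.T@s['wrist_torque']).round(3),'grip',s['gripper_force'],'w',s['gripper_width'])
E
python3 st.py
```

```text
t 9.15 z 114.3 x -12.0 y -60.0 r 61.15 ang -11.3 yaw-shank 0.26 leg along -52.5 lat 91.34
F tool [-0.02 -0.29  2.  ] T tool [-0.016  0.016 -0.003] grip 28.080361783504486 w 9.506336181969955
```

Call:
jog_arm:
  deltas: [0.06, 0, 0, 0, 0.06, 0, 0, 0, 0.06, 0, 0, -0.002, 0.06, 0, 0, -0.002, 0.06, -0.001, 0, -0.006, 0.06, -0.0015, 0, -0.006, 0.06, -0.0015, 0, -0.008, 0.06, -0.0015, 0, -0.008, 0, 0, 0, 0]

```text
time_s: 10.28
ee_pos: [604.2, -11.8, 114.3]
tool_rot: [[-0.329, 0.944, -0.0], [0.944, 0.329, 0.0], [0.0, -0.0, -1.0]]
contact_force: [0.8, -0.3, -0.5]
gripper_width: 9.8
gripper_force: 28.1
```

```bash
python3 st.py
```

```text
t 10.275 z 114.3 x 12.2 y -58.5 r 59.72 ang 11.8 yaw-shank 11.81 leg along -59.2 lat 68.0
F tool [-0.52  0.66  0.48] T tool [-0.011 -0.042  0.023] grip 28.072594106197357 w 9.755766790456802
```

Call:
jog_arm:
  deltas: [0.06, 0.0025, 0, -0.008, 0.06, -0.0015, 0, -0.008, 0.06, -0.0015, 0, -0.008, 0.06, -0.0015, 0, -0.008, 0.06, -0.0015, 0, -0.008, 0.06, -0.0015, 0, -0.008, 0.06, -0.0015, 0, -0.008, 0.06, -0.0015, 0, -0.008, 0, 0, 0, 0]

```text
time_s: 11.4
ee_pos: [592.2, 8.6, 114.3]
tool_rot: [[-0.672, 0.741, -0.0], [0.741, 0.672, -0.0], [0.0, -0.0, -1.0]]
contact_force: [-0.3, -0.1, -1.4]
gripper_width: 9.5
gripper_force: 28.1
```

```bash
python3 st.py
```

```text
t 11.4 z 114.28 x 34.0 y -49.2 r 59.75 ang 34.6 yaw-shank 34.79 leg along -57.7 lat 44.41
F tool [ 0.11 -0.33  1.36] T tool [0.022 0.018 0.024] grip 28.065050840377808 w 9.547242601130614
```

Call:
jog_arm:
  deltas: [0.06, -0.0015, 0, -0.008, 0.06, -0.0015, 0, -0.008, 0.06, -0.0015, 0, -0.008, 0.06, -0.0015, 0, -0.008, 0.06, -0.0015, 0, -0.008, 0.06, -0.0015, 0, -0.008, 0.06, -0.0015, 0, -0.008, 0.06, -0.0015, 0, -0.008, 0, 0, 0, 0]

```text
time_s: 12.52
ee_pos: [573.0, 22.6, 114.3]
tool_rot: [[-0.908, 0.42, -0.0], [0.42, 0.908, -0.0], [0.0, -0.0, -1.0]]
contact_force: [-0.1, 0.7, -1.5]
gripper_width: 9.9
gripper_force: 28.1
```

```bash
python3 st.py
```

```text
t 12.525 z 114.29 x 50.3 y -32.0 r 59.59 ang 57.6 yaw-shank 57.78 leg along -46.9 lat 23.26
F tool [0.36 0.63 1.45] T tool [0.007 0.005 0.022] grip 28.0658957362175 w 9.873208578718824
```

Call:
jog_arm:
  deltas: [0.06, 0.0025, 0, -0.008, 0.06, -0.0005, 0, -0.008, 0.06, -0.0015, 0, -0.008, 0.06, -0.0015, 0, -0.008, 0.06, -0.0015, 0, -0.008, 0.06, -0.0015, 0, -0.008, 0.06, -0.0015, 0, -0.008, 0.06, -0.0015, 0, -0.008, 0, 0, 0, 0]

```text
time_s: 13.65
ee_pos: [550.0, 28.2, 114.3]
tool_rot: [[-1.0, 0.031, 0.0], [0.031, 1.0, -0.0], [-0.0, -0.0, -1.0]]
contact_force: [0.4, 0.2, -0.8]
gripper_width: 9.7
gripper_force: 28.1
```

```bash
python3 st.py
```

```text
t 13.65 z 114.35 x 58.9 y -9.9 r 59.69 ang 80.5 yaw-shank 80.8 leg along -28.9 lat 7.8
F tool [-0.36  0.24  0.84] T tool [-0.017 -0.014 -0.055] grip 28.06692212820053 w 9.69213182912567
```

Call:
jog_arm:
  deltas: [0.06, -0.0005, 0, -0.008, 0.06, -0.0005, 0, -0.008, 0.06, -0.0015, 0, -0.008, 0.06, -0.0015, 0, -0.008, 0.06, -0.0015, 0, -0.008, 0.06, -0.0015, 0, -0.008, 0.06, -0.0015, 0, -0.008, 0, 0, 0, 0]

```text
time_s: 14.65
ee_pos: [529.4, 25.3, 114.4]
tool_rot: [[-0.949, -0.315, 0.0], [-0.315, 0.949, -0.0], [-0.0, -0.0, -1.0]]
contact_force: [-0.1, -0.3, -1.2]
gripper_width: 9.8
gripper_force: 28.1
```

```bash
python3 st.py
```

```text
t 14.65 z 114.36 x 58.6 y 10.9 r 59.6 ang 100.6 yaw-shank 100.94 leg along -9.2 lat 1.12
F tool [ 0.23 -0.28  1.18] T tool [ 0.019 -0.003  0.06 ] grip 28.065398633480072 w 9.823481192600793
```

Call:
jog_arm:
  deltas: [0.06, 0.002, 0, -0.007, 0.06, 0, 0, -0.006, 0.06, -0.001, 0, -0.005, 0.06, -0.001, 0, -0.004, 0.06, 0, 0, -0.002, 0, 0, 0, 0]

```text
time_s: 15.4
ee_pos: [515.2, 19.5, 114.2]
tool_rot: [[-0.89, -0.455, -0.0], [-0.455, 0.89, 0.0], [0.0, 0.0, -1.0]]
contact_force: [0.3, -0.0, -0.4]
gripper_width: 9.3
gripper_force: 28.1
```

```bash
python3 st.py
```

```text
t 15.4 z 114.24 x 54.7 y 25.7 r 60.45 ang 115.2 yaw-shank 109.67 leg along 6.0 lat -0.15
F tool [-0.2  -0.16  0.37] T tool [-0.     0.054  0.031] grip 28.06538164615631 w 9.318380090282199
```

Call:
jog_arm:
  deltas: [0.06, 0, 0, 0, 0.06, 0, 0, 0, 0.06, 0, 0, 0, 0.06, 0, 0, 0, 0.06, 0, 0, 0, 0.06, 0, 0, 0, 0.06, 0, 0, 0, 0.06, 0, 0, 0, 0, 0, 0, 0]

```text
time_s: 16.52
ee_pos: [493.9, 8.6, 114.3]
tool_rot: [[-0.89, -0.455, -0.0], [-0.455, 0.89, 0.0], [0.0, 0.0, -1.0]]
contact_force: [0.1, -0.3, -1.7]
gripper_width: 9.4
gripper_force: 28.1
```

```bash
python3 st.py
```

```text
t 16.525 z 114.25 x 46.6 y 48.3 r 67.17 ang 136.0 yaw-shank 109.69 leg along 30.0 lat -0.1
F tool [ 0.07 -0.35  1.66] T tool [-0.048  0.002  0.033] grip 28.06540220975876 w 9.409278543332313
```

Call:
jog_arm:
  deltas: [0.06, 0, 0, 0, 0.06, 0, 0, 0, 0.06, 0, 0, 0, 0.06, 0, 0, 0, 0.06, 0, 0, 0, 0.06, 0, 0, 0, 0.06, 0, 0, 0, 0.06, 0, 0, 0, 0.06, 0, 0, 0, 0.06, 0, 0, 0, 0.06, 0, 0, 0, 0, 0, 0, 0]

```text
time_s: 18.02
ee_pos: [464.5, -6.4, 114.3]
tool_rot: [[-0.89, -0.455, -0.0], [-0.455, 0.89, -0.0], [0.0, 0.0, -1.0]]
contact_force: [-0.1, -0.4, -0.3]
gripper_width: 9.9
gripper_force: 28.1
```

```bash
python3 st.py; python3 - <<'E'
from plant import viewer
from h import *
c=viewer.capture('wrist'); cv2.imwrite('pics/w5.png',c['image'][100:384])
E
```

```text
t 18.025 z 114.27 x 35.5 y 79.4 r 86.94 ang 155.9 yaw-shank 109.69 leg along 63.0 lat 0.07
F tool [ 0.28 -0.31  0.26] T tool [-0.01  -0.016 -0.01 ] grip 28.065126836299896 w 9.949384257791111
```

View pics/w5.png

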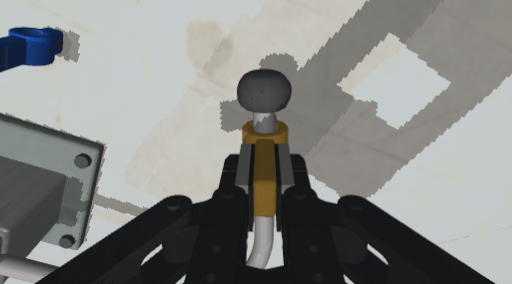

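The band's front is at row 128 of the crop and the knob face near 112, so the gap is about 10 mm. I'll advance 9 mm, then creep.

Call:
jog_arm:
  deltas: [0.04, 0, 0, 0, 0.04, 0, 0, 0, 0.04, 0, 0, 0, 0.04, 0, 0, 0, 0.02, 0, 0, 0, 0.02, 0, 0, 0, 0, 0, 0, 0]

```text
time_s: 18.95
ee_pos: [455.8, -10.9, 114.3]
tool_rot: [[-0.89, -0.455, 0.0], [-0.455, 0.89, -0.0], [-0.0, -0.0, -1.0]]
contact_force: [-0.2, -0.0, -0.6]
gripper_width: 9.7
gripper_force: 28.1
```

```bash
python3 st.py
```

```text
t 18.95 z 114.31 x 32.1 y 88.6 r 94.26 ang 160.1 yaw-shank 109.7 leg along 72.8 lat 0.12
F tool [0.23 0.07 0.62] T tool [-0.051  0.026  0.031] grip 28.06541919708252 w 9.730169685794046
```

Call:
jog_arm:
  deltas: [0.01, 0, 0, 0, 0.01, 0, 0, 0, 0.01, 0, 0, 0, 0, 0, 0, 0]

```text
time_s: 19.45
ee_pos: [454.4, -11.6, 114.3]
tool_rot: [[-0.89, -0.455, -0.0], [-0.455, 0.89, 0.0], [0.0, 0.0, -1.0]]
contact_force: [-0.1, 0.4, -1.2]
gripper_width: 9.7
gripper_force: 28.1
```

```bash
python3 st.py
```

```text
t 19.45 z 114.28 x 31.7 y 90.0 r 95.43 ang 160.6 yaw-shank 109.69 leg along 74.3 lat 0.1
F tool [-0.07  0.37  1.22] T tool [-0.034 -0.028 -0.012] grip 28.06496500968933 w 9.718433180548892
```

Call:
jog_arm:
  deltas: [0.01, 0, 0, 0, 0.01, 0, 0, 0, 0, 0, 0, 0]

```text
time_s: 19.82
ee_pos: [453.6, -12.1, 114.3]
tool_rot: [[-0.89, -0.455, -0.0], [-0.455, 0.89, 0.0], [0.0, 0.0, -1.0]]
contact_force: [-0.2, -0.4, 0.5]
gripper_width: 9.5
gripper_force: 28.1
```

```bash
python3 st.py
```

```text
t 19.825 z 114.3 x 31.3 y 91.0 r 96.2 ang 161.0 yaw-shank 109.69 leg along 75.3 lat 0.11
F tool [ 0.39 -0.24 -0.51] T tool [ 0.017  0.014 -0.081] grip 28.067021369934082 w 9.53494542388299
```

Call:
jog_arm:
  deltas: [0.01, 0, 0, 0, 0.006, 0, 0, 0, 0, 0, 0, 0]

```text
time_s: 20.2
ee_pos: [453.4, -12.2, 114.4]
tool_rot: [[-0.89, -0.455, 0.001], [-0.455, 0.89, 0.001], [-0.001, -0.0, -1.0]]
contact_force: [2.6, 1.8, -2.6]
gripper_width: 9.8
gripper_force: 27.8
```

```bash
python3 st.py
```

```text
t 20.2 z 114.36 x 31.2 y 91.2 r 96.37 ang 161.1 yaw-shank 109.68 leg along 75.5 lat 0.13
F tool [-3.16  0.43  2.58] T tool [-0.033 -0.587  0.03 ] grip 27.799542546272278 w 9.803071062380933
```

Contact with the knob at 3 N, so it is home. Ease the push, lower onto the rod, open and retract.

Call:
jog_arm:
  deltas: [-0.006, 0, 0.01, 0, 0, 0, 0.006, 0, 0, 0, 0, 0]

```text
time_s: 20.58
ee_pos: [453.6, -12.4, 113.9]
tool_rot: [[-0.89, -0.456, 0.001], [-0.456, 0.89, -0.0], [-0.001, -0.001, -1.0]]
contact_force: [1.4, 1.3, 1.0]
gripper_width: 9.2
gripper_force: 28.2
```

Call:
jog_arm:
  deltas: [0, 0, 0, 0, 0, 0, 0, 0, 0, 0, 0, 0, 0, 0, 0, 0]
  claw: 0.4

```text
time_s: 21.08
ee_pos: [453.0, -12.3, 113.4]
tool_rot: [[-0.89, -0.456, -0.0], [-0.456, 0.89, -0.0], [0.0, 0.0, -1.0]]
contact_force: [0.3, -0.4, -0.2]
gripper_width: 34.0
gripper_force: 0.0
```

Call:
jog_arm:
  deltas: [0, 0, -0.2, 0, 0, 0, -0.4, 0, 0, 0, -0.6, 0, 0, 0, -0.6, 0, 0, 0, -0.6, 0, 0, 0, 0, 0, 0, 0, 0, 0]

```text
time_s: 21.95
ee_pos: [452.7, -12.2, 233.0]
tool_rot: [[-0.89, -0.456, -0.001], [-0.456, 0.89, 0.0], [0.001, 0.0, -1.0]]
contact_force: [-0.3, -0.9, -0.1]
gripper_width: 34.2
gripper_force: 0.0
```

```bash
python3 - <<'E'
from plant import viewer
from h import *
c=viewer.capture('wrist'); cv2.imwrite('pics/w6.png',c['image'])
E
```

```text
(no output)
```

View pics/w6.png

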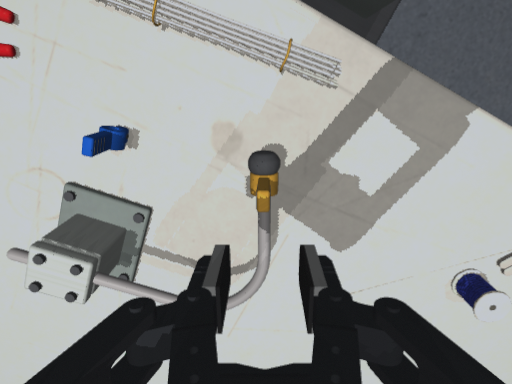

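The band sits against the knob at (264,172), tab upright, gripper clear of everything. Handing in.

```bash
python3 -c "
from plant import env
print(env.job_done())"
```

```text
the job is handed in; nothing more can be done
None
```

The brass band is home against the knob and released, with the loose items left alone; I handed the job in at about 22 s of the 72 s allowed, with about 3 N at the wrist on contact with the knob, but the hand-in returned no verdict.

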